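# Put mixed-up casting flasks on their own sprue bases

## Task

The three perforated steel casting flasks (small, medium, large) have been stood on one another's rubber sprue bases. Put each flask upright on the base of its own size, seated flat on the flange around the raised centre; the empty ceramic tile is free for parking. Do not tip a flask over, and leave the bowl, the hammer and the jar where they are.

Things in the scene. Friction and masses are not known exactly. Their poses are not given: they have to be found in the camera images.
- flask_small: Small casting flask: loose perforated stainless steel tube, open at both ends, outside diameter 38 mm, inside 33 mm, height 50 mm, about 0.1 kg. Origin: centre of its lower end; z along the tube, up. At the start it stands on the large base, on top of that base's step (underside at z = 14 mm).
- flask_medium: Medium casting flask: as the small one, outside diameter 50 mm, inside 45 mm, height 62 mm, about 0.2 kg. Origin: centre of its lower end, z up. At the start it stands on the flange of the small base (underside at z = 8 mm).
- flask_large: Large casting flask: as the small one, outside diameter 64 mm, inside 59 mm, height 75 mm, about 0.3 kg. Origin: centre of its lower end, z up. At the start it stands on the flange of the medium base (underside at z = 8 mm).
- base_small: Sprue base for the small flask: round dark grey rubber disc, fixed to the bench. Flange 66 mm in diameter, 8 mm thick; on it a round raised step 17 mm in diameter and 6 mm high, and on that a button 12 mm wide and 8 mm high. The flask goes over step and button and rests on the flange, with 8 mm of play all round the step. Origin: centre of the underside, on the bench; z up.
- base_medium: Sprue base for the medium flask: as the small base, flange 78 mm in diameter, 8 mm thick; step 29 mm in diameter, 6 mm high; same button; 8 mm of play all round in its flask. Fixed. Origin: centre of the underside; z up.
- base_large: Sprue base for the large flask: as the small base, flange 92 mm in diameter, 8 mm thick; step 43 mm in diameter, 6 mm high; same button; 8 mm of play all round in its flask. Fixed. Origin: centre of the underside; z up.
- tile: White square ceramic soldering tile, 100 x 100 x 8 mm, flat and empty, fixed to the bench: a free place to park a flask. Origin: centre of the underside; z up. The three bases and the tile stand side by side in a loose row, in any order, at least 130 mm from centre to centre.
- bowl: Bystander: dark rubber mixing bowl, 116 mm across the rim, 55 mm high, loose, beyond the row. Origin: centre of the underside.
- hammer: Bystander: small hammer lying on the bench, 240 mm long, loose, beyond the row. Origin: on the underside, near its middle.
- jar: Bystander: clear jar with a red cap, 64 mm in diameter, 80 mm high, loose, beyond the row. Origin: centre of the underside.
Things that resemble listed ones, but are neither listed nor needed, are in the scene too. What is shaped like the flask_large but blue or yellow is not meant.

How it is judged:
By the outcome, as a careful person would: the job done as asked, in the order asked, and still so for the second after the job is handed in, with the robot touching nothing.
It also fails if it takes over 109 s, if anything falls off the work surface, if the arm or the gripper's body presses on something with over 40 N, if the wrist force passes 120 N, or if a joint passes its speed limit or range.

## Robot

A 6-joint arm with a two-finger parallel gripper is mounted at the origin on the work surface. World frame = base frame: x ahead of the robot, y to its left, z up, the work surface at z = 0. Lengths are in mm, angles in degrees, forces in N, time in s.
With the tool pointing down it reaches from about 300 to 850 mm from the base axis. Payload 4.2 kg.
Tool frame: the origin (TCP) lies midway between the tips of the shut fingers; the grasp point (between the pads) lies 19 mm behind it; z points along the fingers, y is the line along which they close (so a half turn about z gives the same grasp; the last joint's range is limited). The gripper opens to 91 mm and grips with 3 to 60 N. Pads are 32 mm wide; open, the fingers measure 118 mm over their backs; the gripper's body (76 mm by 178 mm) begins 60 mm behind the grasp point.
Start: joints at [76.146, 18.312, 89.639, -0, 72.044, -1.146], TCP at [126.493, 560.93, 213.976] pointing down, gripper open.
Joint ranges: [-177.97, 177.97], [-48.28, 115.42], [12.27, 149.76], [-77.06, 257.06], [2.81, 150.46], [-146.56, 146.56]. Speed limits (degrees/s): [147.25, 147.25, 180, 180, 180, 180].

## Interface

Orientations are given as [roll, pitch, yaw] about the fixed x, y, z axes, in that order (R = Rz(yaw) Ry(pitch) Rx(roll)).
In Python, from workcell import env gives the robot as it stands.
- The arm moves only by the shell command python3 -m jog 'ROWS' [FORCE]. ROWS is a JSON object of lists of equal length, an entry for each row: "jaw": the finger opening in mm, from 0 to 91.2; "slide": the shift along the tool's x, y, z in units of 30 mm (1.0 is 30 mm), a list of three; "spin": the turn about the tool's z in units of 8 degrees (1.0 is 8 degrees). In form: {"jaw": [jaw, ...], "slide": [[dx, dy, dz], ...], "spin": [spin, ...]}. A call has 1 to 10 rows; each row shifts and turns the commanded pose from where the row before left it, along the tool's axes as they then stand; what a row does not reach is not made up. A row lasts 1/10 s, in which the tool goes at most 50 mm and 8.59 degrees, less where a joint would pass 70% of its speed; a pose out of reach is approached as far as the arm can. A call is refused whole if a number of a shift passes 1 or a number of a turn 1, either way. A call with a gripper value outside its range is refused whole. The fingers move at their own pace and stop on an object; FORCE is the grip in N (left out, the last holds). Time passes only in rows, so rows that do not move let the fingers close. It gives the time, the measured TCP pose, the force, the opening and the grip force at its end, in the units of the state.
- env.state(): the state, without advancing time (a new reading comes with each control period).
- env.grab_frame(name): name is "scene" or "top" or "wrist"; returns the picture (400x640x3 uint8, red, green, blue); there is no depth.
- env.camera_model(name): a dict with "fx", "fy", "cx", "cy" (pixels), "D" ([k1, k2, p1, p2, k3] as OpenCV has them; the pictures are not rectified), "camera_from_world" (4x4, takes a point from world to camera coordinates). Camera axes: x right, y up, looking along -z (the intrinsics and any distortion apply to the point x, -y, -z); pixel columns grow to the right and rows downward; lengths in mm; the calibration is good to about 2 mm. A picture is of the moment at which its call begins: read the wrist's pose just before it. camera_model takes no time and is no camera call; for the wrist camera it gives the pose at the moment of the call.
- env.job_done(): hands the job in; it is judged then, once.
The state is a dict: "time_s": time; "qpos": joint angles; "qvel": joint speeds; "effort": joint torques, N m; "ee_pos": TCP position; "ee_rot": TCP orientation; "force": force on the tool from outside, world axes, zero at the start; "torque": the same for the moment, N m; "gripper_width": finger opening in mm; "gripper_force": force on a finger pad.
Only numpy, scipy, OpenCV 4.12 (cv2) and the standard library are available. Lean on these libraries where they do the work, as an engineer would, in place of code of your own. Each camera call takes 0.05 s, during which the arm holds its last target. There are 200 camera calls.

## Working session

There is one attempt and no reset: what is moved stays moved. The work goes in short steps, Python scripts to look and compute and a shell command to move; the robot and the scene stay as the last step left them, time stands still between calls to the robot, and variables do not carry over. Pictures are saved under pics/ and viewed, at most 14 in all, crops included, and the job is handed in when it is done.

```bash
ls; mkdir -p pics
python3 - <<'E'
from workcell import env
import cv2
s=env.state();print(s['time_s'],s['ee_pos'],s['ee_rot'],s['gripper_width'],s['force'])
for n in('scene','top'):
    im=env.grab_frame(n);cv2.imwrite(f'pics/{n}0.png',im[:,:,::-1])
    m=env.camera_model(n);print(n,m)
E
```

```text
pics
0.0 [126.35856483 560.44304132 213.12702387] [-1.79901935e+02 -3.96814625e-03  1.67290054e+02] 91.18777860955575 [-0.0551854  -0.49924846  0.43499399]
scene {'fx': 467.2480396815244, 'fy': 467.2480396815244, 'cx': 322.68688126401514, 'cy': 198.50091476959145, 'D': array([-0.05689769,  0.        ,  0.        ,  0.        ,  0.        ]), 'camera_from_world': array([[ 8.04925268e-01,  5.93345450e-01, -6.04064362e-03,
        -4.87955066e+02],
       [-3.36356054e-01,  4.64635862e-01,  8.19132541e-01,
         1.84033897e+02],
       [ 4.88835266e-01, -6.57308674e-01,  5.73572480e-01,
        -1.29958805e+03],
       [ 0.00000000e+00,  0.00000000e+00,  0.00000000e+00,
         1.00000000e+00]])}
top {'fx': 500.4948380835227, 'fy': 500.4948380835227, 'cx': 314.24436968340706, 'cy': 196.78165740524443, 'D': array([-0.16344878,  0.        ,  0.        ,  0.        ,  0.        ]), 'camera_from_world': array([[ 2.28283109e-02, -9.99697323e-01,  9.17232136e-03,
        -1.89575217e+01],
       [ 9.96033540e-01,  2.35319670e-02,  8.58104581e-02,
        -5.97709628e+02],
       [-8.60003279e-02,  7.17703189e-03,  9.96269258e-01,
        -1.27069930e+03],
       [ 0.00000000e+00,  0.00000000e+00,  0.00000000e+00,
         1.00000000e+00]])}
```

View pics/scene0.png

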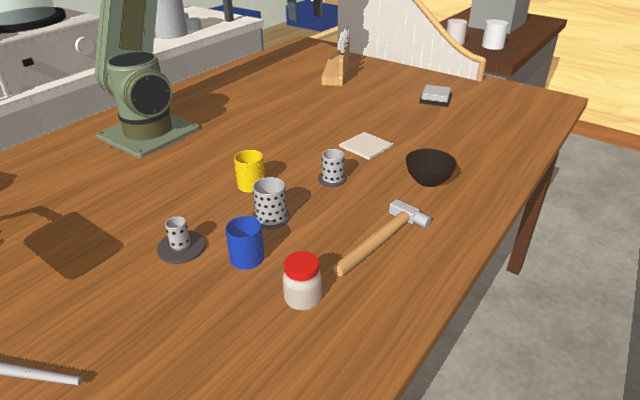

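View pics/top0.png

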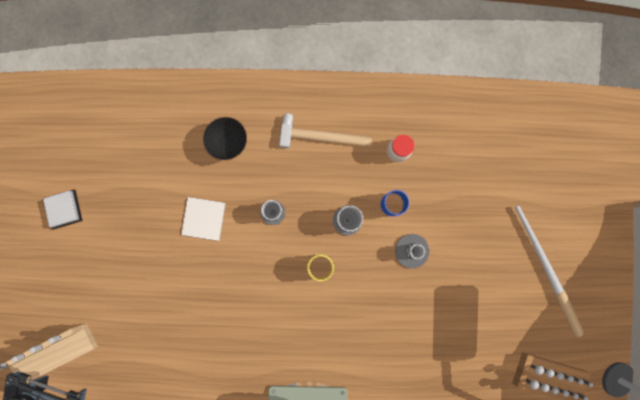

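The top view shows the row from left to right: tile (203,219), medium flask on small base (272,211), large flask on medium base (348,220) and small flask on large base (411,251). Three tubes have the large flask's shape: steel at (348,220), blue at (395,203) and yellow at (320,267). The steel one is meant, because blue and yellow are excluded. I'll confirm this in an enlarged crop and measure.

```bash
cat > h.py <<'E'
from workcell import env
import cv2,numpy as np
def ray(n,uv,z,m=None):
    m=m or env.camera_model(n);K=np.array([[m['fx'],0,m['cx']],[0,m['fy'],m['cy']],[0,0,1]])
    p=cv2.undistortPoints(np.array(uv,float).reshape(-1,1,2),K,m['D']).reshape(-1,2)
    T=m['camera_from_world'];R=T[:3,:3];c=-R.T@T[:3,3]
    d=np.c_[p[:,0],-p[:,1],-np.ones(len(p))]@R
    return c+d*((z-c[2])/d[:,2])[:,None]
def proj(n,P,m=None):
    m=m or env.camera_model(n);K=np.array([[m['fx'],0,m['cx']],[0,m['fy'],m['cy']],[0,0,1]])
    T=m['camera_from_world'];X=np.array(P,float).reshape(-1,3)@T[:3,:3].T+T[:3,3]
    return cv2.projectPoints(X*[1,-1,-1],np.zeros(3),np.zeros(3),K,m['D'])[0].reshape(-1,2)
E
python3 - <<'E'
from h import *
im=cv2.imread('pics/top0.png')
hsv=cv2.cvtColor(im,cv2.COLOR_BGR2HSV)
m=(hsv[...,1]<75).astype(np.uint8)
m[:180]=0;m[290:]=0;m[:,:170]=0;m[:,450:]=0
n,l,st,c=cv2.connectedComponentsWithStats(m)
for i in range(1,n):
    if st[i,4]>60: print(st[i],c[i],ray('top',[c[i]],8)[0].round(1))
crop=im[180:290,240:440];cv2.imwrite('pics/crop.png',cv2.resize(crop,None,fx=4,fy=4,interpolation=cv2.INTER_CUBIC))
s=cv2.imread('pics/scene0.png')[130:270,150:350]
cv2.imwrite('pics/crops.png',cv2.resize(s,None,fx=4,fy=4,interpolation=cv2.INTER_CUBIC))
E
```

```text
[380 189  30  28 183] [395.21311475 202.16939891] [ 590.3 -219.1    8. ]
[ 181  197   45   44 1543] [202.96889177 218.47893714] [535.3 286.4   8. ]
[260 200  26  25 493] [272.20486815 211.8336714 ] [557.3 104.    8. ]
[333 205  31  30 724] [347.78176796 219.48618785] [541.9 -94.4   8. ]
[395 234  34  34 921] [411.76438654 250.73507058] [ 463.3 -264.7    8. ]
```

View pics/crop.png

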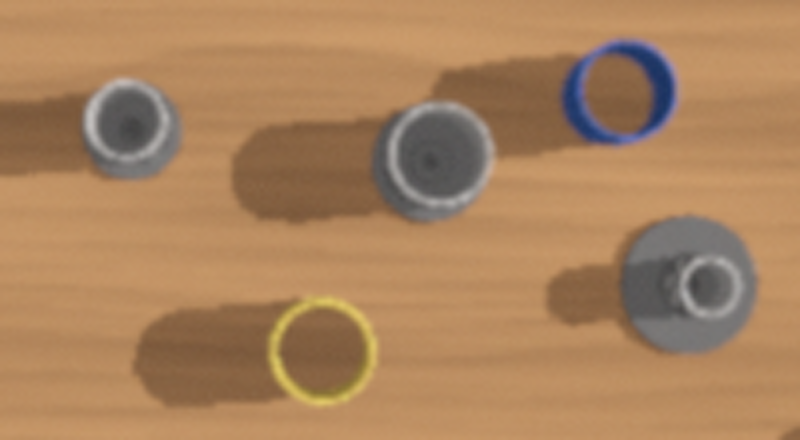

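View pics/crops.png

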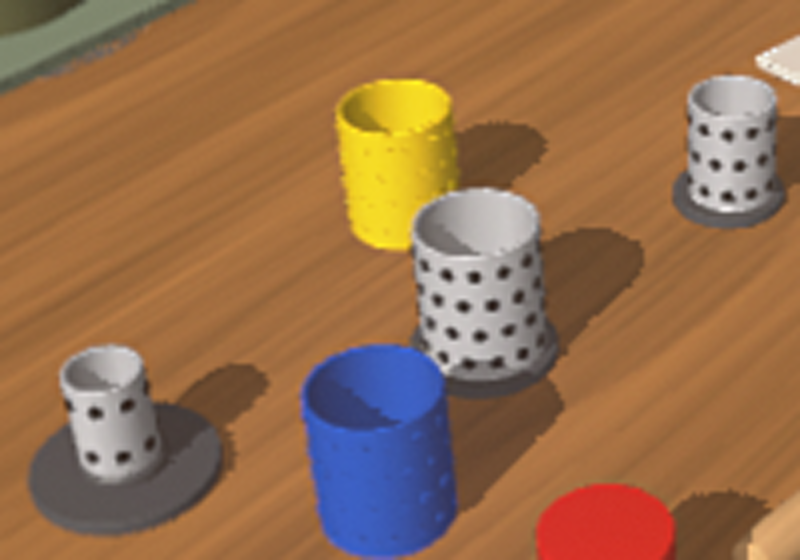

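The crops confirm the choice: the steel large flask is at crop (440,157), and the blue and yellow tubes beside it are lookalikes. Next I'll measure the rims and bases.

```bash
cat > meas.py <<'E'
from h import *
from scipy.optimize import least_squares
def circ(P,r=None):
    P=P[:,:2];c0=P.mean(0)
    if r: f=least_squares(lambda q:np.hypot(*(P-q[:2]).T)-r,c0,loss='soft_l1');return f.x,r,np.abs(f.fun).max()
    f=least_squares(lambda q:np.hypot(*(P-q[:2]).T)-q[2],[*c0,30],loss='soft_l1');return f.x[:2],f.x[2],np.abs(f.fun).max()
def comp(name,im,c,rad,fn,k=4):
    """largest contour of mask fn(hsv) near pixel c, at k x"""
    x0,y0=int(c[0]-rad),int(c[1]-rad)
    cr=cv2.resize(im[y0:y0+2*rad,x0:x0+2*rad],None,fx=k,fy=k,interpolation=cv2.INTER_CUBIC)
    m=fn(cv2.cvtColor(cr,cv2.COLOR_BGR2HSV).astype(int)).astype(np.uint8)
    cs,_=cv2.findContours(m,cv2.RETR_EXTERNAL,cv2.CHAIN_APPROX_NONE)
    a=max(cs,key=cv2.contourArea).reshape(-1,2).astype(float)
    return (a+.5)/k-.5+[x0,y0]
E
python3 - <<'E'
from meas import *
im=cv2.imread('pics/top0.png')
for n,c,zt,R,zb,Rb in(('M flask/S base',(272,211),70,25,8,33),('L flask/M base',(348,220),83,32,8,39),('S flask/L base',(411,251),64,19,8,46)):
    for thr in(120,140,160):
        p=comp('top',im,c,24,lambda h:(h[...,2]>thr)&(h[...,1]<60))
        q,r,e=circ(ray('top',p,zt));print(n,'rim',thr,q.round(1),round(r,1),R,round(e,1))
    p=comp('top',im,c,24,lambda h:h[...,1]<75)
    P=ray('top',p,zb);q=P.mean(0)
    u=p-np.array(c)
    low=p[:,1]>c[1]+3
    if n[0]=='L':low&=p[:,0]<c[0]+8
    if n[0]=='S':low=p[:,0]>0
    print('  base',*circ(P[low],Rb),circ(P[low])[:2],low.sum())
E
```

```text
M flask/S base rim 120 [555.7  99. ] 29.7 25 7.8
M flask/S base rim 140 [559.8 101.6] 24.5 25 6.0
M flask/S base rim 160 [560.4 102.3] 23.5 25 4.6
  base [557.88796899 103.13655172] 33 1.0317308950553112 (array([556.95455528, 103.0961642 ]), np.float64(32.24536493889463)) 123
L flask/M base rim 120 [540.8 -93.4] 33.5 32 7.6
L flask/M base rim 140 [542.2 -94.1] 32.3 32 4.5
L flask/M base rim 160 [541.5 -86.4] 37.8 32 2.3
  base [541.13619221 -92.8868329 ] 39 0.889261475049409 (array([538.98677012, -92.11683873]), np.float64(37.04127210369195)) 108
S flask/L base rim 120 [ 464.8 -254.1] 39.3 19 32.3
S flask/L base rim 140 [ 463.2 -267.7] 19.7 19 1.1
S flask/L base rim 160 [ 160497.1 -239195.3] 287555.7 19 4.0
  base [ 463.28099893 -264.91868709] 46 1.9322481388721329 (array([ 463.26365341, -264.95005393]), np.float64(45.07829145997676)) 391
```

```bash
python3 -m jog '{"jaw":[91,91,91,91,91,91,91,91,91,91],"slide":[[0,0,0],[0,0,0],[-0.9,-0.9,0],[-0.9,-0.9,0],[-0.9,-0.9,0],[-0.9,-0.95,0],[-0.9,-0.95,0],[-0.9,-0.95,0],[-0.9,-0.95,0],[-0.9,-0.95,0]],"spin":[-0.8,-0.79,0,0,0,0,0,0,0,0]}' 20
python3 -m jog '{"jaw":[91,91,91,91,91,91,91,91,91],"slide":[[-0.9,-0.95,0],[-0.9,-0.95,0],[-0.9,-0.95,0],[-0.9,-0.95,0],[-0.9,-0.95,0],[-0.9,-0.95,0],[-0.9,-0.95,0],[-0.9,-0.95,0],[0,0,0]],"spin":[0,0,0,0,0,0,0,0,0]}'
python3 - <<'E'
from meas import *
m=env.camera_model('wrist');im=env.grab_frame('wrist')[:,:,::-1];cv2.imwrite('pics/w1.png',im)
print(env.state()['ee_pos'],env.state()['qpos'].round(1));print(proj('wrist',[[560,102,70],[560,102,8]],m), np.round(m['camera_from_world'],2))
E
```

```text
time_s: 1.1
ee_pos: [343.2, 336.0, 213.7]
ee_rot: [-180.0, -0.0, -180.0]
force: [0.6, 1.0, -1.0]
gripper_width: 90.9
gripper_force: 0.0
time_s: 2.0
ee_pos: [561.2, 106.2, 213.1]
ee_rot: [-179.9, 0.0, 179.8]
force: [-0.5, 0.5, -0.7]
gripper_width: 90.8
gripper_force: 0.0
[559.37037721 107.9421911  213.052811  ] [  9.8  17.9  90.4   0.   71.8 -80.1]
[[317.13964902 186.58364929]
 [317.92654271 177.16843459]] [[ 0.0000e+00  1.0000e+00 -0.0000e+00 -1.0962e+02]
 [-9.7000e-01  0.0000e+00 -2.4000e-01  5.7201e+02]
 [-2.4000e-01  0.0000e+00  9.7000e-01 -2.5338e+02]
 [ 0.0000e+00  0.0000e+00  0.0000e+00  1.0000e+00]]
```

View pics/w1.png

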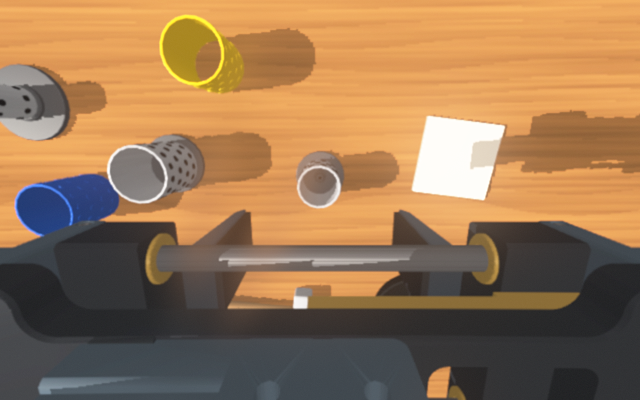

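Wrist view: medium flask rim at (319,186), where I predicted (317,186). The tile is clear at (460,158). I'll go down and grasp.

```bash
python3 -m jog '{"jaw":[91,91,91,91,91,91,91,91,50,45],"slide":[[-0.05,-0.21,0.5],[0,0,0.9],[0,0,0.9],[0,0,0.9],[0,0,0.9],[0,0,0.9],[0,0,0.87],[0,0,0],[0,0,0],[0,0,0]],"spin":[0,0,0,0,0,0,0,0,0,0]}' 25
python3 -m jog '{"jaw":[45,45,45,45,45],"slide":[[0,0,0],[0,0,0],[0,0,0],[0,0,0],[0,0,0]],"spin":[0,0,0,0,0]}' 25
```

```text
time_s: 3.05
ee_pos: [560.9, 103.9, 39.4]
ee_rot: [180.0, 0.2, -180.0]
force: [-0.3, 1.3, 0.2]
gripper_width: 77.8
gripper_force: 0.0
time_s: 3.55
ee_pos: [560.3, 103.2, 38.3]
ee_rot: [180.0, 0.0, -180.0]
force: [-0.5, -1.0, 3.0]
gripper_width: 48.4
gripper_force: 25.0
```

```bash
python3 -m jog '{"jaw":[45,45,45,45,45,45,45,45,45,45],"slide":[[0,0,-0.4],[0,0,-0.8],[0,0,-0.9],[0,0,-0.8],[0,0,-0.5],[0.03,0.5,0],[0.1,0.7,0],[0.15,0.8,0],[0.15,0.8,0],[0.15,0.8,0]],"spin":[0,0,0,0,0,0,0,0,0,0]}'
python3 -m jog '{"jaw":[45,45,45,45,45,45,45,45,45,45],"slide":[[0.15,0.8,0],[0.1,0.8,0],[0,0.6,0],[0,0.31,0],[0,0,0.6],[0,0,0.8],[0,0,0.8],[0,0,0.7],[0,0,0.4],[0,0,0.08]],"spin":[0,0,0,0,0,0,0,0,0,0]}'
python3 - <<'E'
from meas import *
im=env.grab_frame('scene')[:,:,::-1];cv2.imwrite('pics/s1.png',cv2.resize(im[80:270,150:420],None,fx=2.9,fy=2.9))
E
```

```text
time_s: 4.55
ee_pos: [541.4, 212.9, 138.6]
ee_rot: [-180.0, -0.1, -180.0]
force: [0.1, 0.4, -2.0]
gripper_width: 48.8
gripper_force: 25.0
time_s: 5.55
ee_pos: [534.5, 285.9, 37.7]
ee_rot: [-179.9, -0.1, 180.0]
force: [-3.5, -1.2, 8.5]
gripper_width: 48.6
gripper_force: 25.0
```

View pics/s1.png

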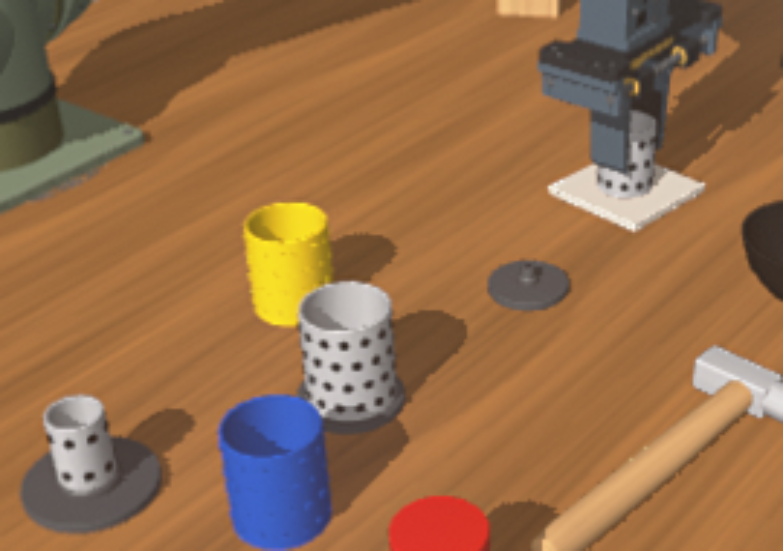

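The medium flask stands on the tile at crop (625,165) with light contact. Release, then re-measure the uncovered small base and the small flask.

```bash
python3 -m jog '{"jaw":[91,91,91,91,91,91,91,91,91,91],"slide":[[0,0,0],[0,0,0],[0,0,0],[0,0,-0.2],[0,0,-0.7],[0,0,-0.9],[0,0,-0.9],[0,0,-0.7],[0.1,-0.5,0],[0.1,-0.9,0]],"spin":[0,0,0,0,0,0,0,0,0,0]}'
python3 -m jog '{"jaw":[91,91,91,91,91,91,91,91,91,91],"slide":[[0.12,-0.95,0],[0.12,-0.95,0],[0.12,-0.95,0],[0.12,-0.95,0],[0.12,-0.95,0],[0.12,-0.95,0],[0.12,-0.95,0],[0.12,-0.95,0],[0.12,-0.95,0],[0.12,-0.95,0]],"spin":[0,0,0,0,0,0,0,0,0,0]}'
python3 -m jog '{"jaw":[91,91,91,91,91,91,91,91,91,91],"slide":[[0.12,-0.95,0],[0.12,-0.95,0],[0.12,-0.95,0],[0.12,-0.95,0],[0.12,-0.95,0],[0.12,-0.95,0],[0.12,-0.95,0],[0.08,-0.6,0],[0.08,-0.3,0],[0,0,0]],"spin":[0,0,0,0,0,0,0,0,0,0]}'
python3 - <<'E'
from meas import *
im=env.grab_frame('top')[:,:,::-1]
p=comp('top',im,(271,213),24,lambda h:h[...,1]<75);print('S base',circ(ray('top',p,8)),circ(ray('top',p,8),33)[0])
m=env.camera_model('wrist');w=env.grab_frame('wrist')[:,:,::-1];cv2.imwrite('pics/w2.png',w)
T=m['camera_from_world'];print('cam',-T[:3,:3].T@T[:3,3]);q=proj('wrist',[[463,-267.5,64]],m)[0];print(q)
p=comp('wrist',w,q,45,lambda h:(h[...,2]>175)&(h[...,1]<50));print(circ(ray('wrist',p,64,m)),circ(ray('wrist',p,64,m),19))
print(env.state()['qpos'].round(1))
E
```

```text
time_s: 6.6
ee_pos: [529.0, 244.6, 140.7]
ee_rot: [180.0, 0.1, -179.9]
force: [-0.3, -0.6, -0.4]
gripper_width: 90.9
gripper_force: 0.0
time_s: 7.6
ee_pos: [491.5, -42.1, 139.6]
ee_rot: [-180.0, -0.1, -180.0]
force: [-0.5, -0.2, -0.3]
gripper_width: 91.3
gripper_force: 0.0
time_s: 8.6
ee_pos: [462.0, -267.6, 139.7]
ee_rot: [180.0, -0.1, 179.9]
force: [0.2, -0.2, 0.1]
gripper_width: 91.0
gripper_force: 0.0
S base (array([556.56100893, 103.5006597 ]), np.float64(32.27135972262784), np.float64(0.9156267540835081)) [556.56795325 103.46755096]
cam [ 394.65826333 -265.6611266   312.25976137]
[319.50334436 203.83533126]
(array([ 464.16400776, -266.20690012]), np.float64(19.341780466588443), np.float64(2.070624964217366)) (array([ 464.1604058 , -266.20341015]), 19, np.float64(2.412586988019772))
[ -31.2   18.1  101.4    0.    60.6 -121.2]
```

View pics/w2.png

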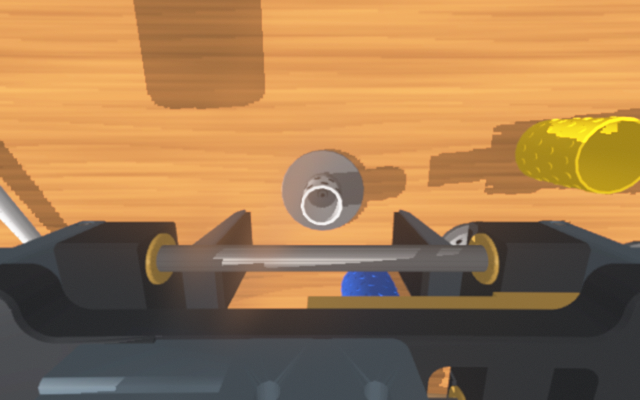

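Wrist view: small flask rim at (322,205), centred between the fingers, and the blue tube is clear of the fingers. Grasp.

```bash
python3 -m jog '{"jaw":[91,91,91,91,91,91,36,34,34,34],"slide":[[0,0,0.5],[0,0,0.9],[0,0,0.9],[0,0,0.9],[0,0,0.4],[0,0,0],[0,0,0],[0,0,0],[0,0,0],[0,0,0]],"spin":[0,0,0,0,0,0,0,0,0,0]}' 25
python3 -m jog '{"jaw":[34,34,34,34,34,34,34,34,34,34],"slide":[[0,0,0],[0,0,0],[0,0,0],[0,0,-0.4],[0,0,-0.8],[0,0,-0.9],[0,0,-0.9],[0,0,-0.6],[-0.1,0.4,0],[-0.2,0.7,0]],"spin":[0,0,0,0,0,0,0,0,0,0]}' 25
```

```text
time_s: 9.7
ee_pos: [463.7, -267.3, 33.3]
ee_rot: [-180.0, 0.1, -180.0]
force: [0.2, 0.1, -0.3]
gripper_width: 62.0
gripper_force: 0.0
time_s: 10.7
ee_pos: [472.1, -233.8, 140.6]
ee_rot: [-180.0, 0.0, 179.9]
force: [0.7, 0.5, -2.1]
gripper_width: 37.9
gripper_force: 25.0
```

```bash
python3 -m jog '{"jaw":[34,34,34,34,34,34,34,34,34,34],"slide":[[-0.2,0.85,0],[-0.2,0.85,0],[-0.2,0.85,0],[-0.2,0.85,0],[-0.2,0.85,0],[-0.2,0.85,0],[-0.2,0.85,0],[-0.2,0.85,0],[-0.2,0.85,0],[-0.2,0.85,0]],"spin":[0,0,0,0,0,0,0,0,0,0]}'
python3 -m jog '{"jaw":[34,34,34,34,34,34,34,34,34],"slide":[[-0.2,0.85,0],[-0.2,0.85,0],[-0.3,0.7,0],[-0.11,0.35,0],[0,0,0],[0,0,0.6],[0,0,0.9],[0,0,0.5],[0,0,0]],"spin":[0,0,0,0,0,0,0,0,0]}'
python3 - <<'E'
from meas import *
s=env.grab_frame('scene')[:,:,::-1];print(env.state()['ee_pos'])
a=s[120:210,290:380]
m=env.camera_model('wrist');w=env.grab_frame('wrist')[:,:,::-1]
b=w[130:270,240:400]
cv2.imwrite('pics/c3.png',np.hstack([cv2.resize(a,(400,400)),cv2.resize(b,(400,400))]))
E
```

```text
time_s: 11.7
ee_pos: [531.2, 22.9, 139.3]
ee_rot: [180.0, -0.1, -180.0]
force: [0.9, -0.7, -1.4]
gripper_width: 38.0
gripper_force: 25.0
time_s: 12.6
ee_pos: [553.8, 102.2, 78.0]
ee_rot: [-179.9, -0.4, 180.0]
force: [-0.5, 0.3, -0.7]
gripper_width: 38.2
gripper_force: 25.0
[555.16014463 102.52401535  79.484579  ]
```

View pics/c3.png

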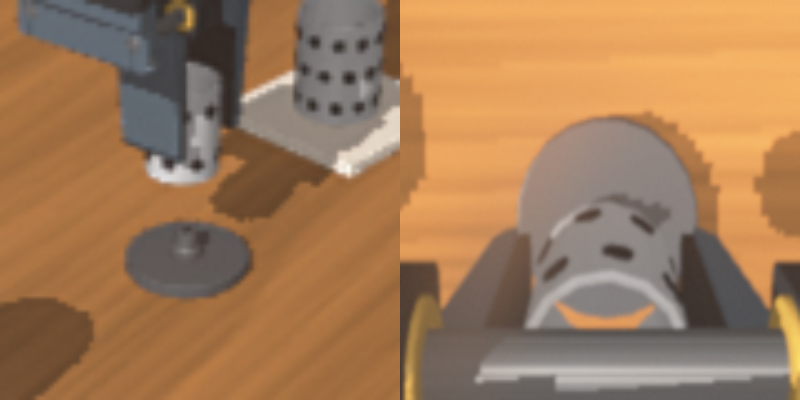

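The flask hovers centred over the button (left crop, 183,235). Lower.

```bash
python3 -m jog '{"jaw":[34,34,34,34,34],"slide":[[-0.04,0,0.6],[0,0,0.6],[0,0,0.4],[0,0,0.16],[0,0,0]],"spin":[0,0,0,0,0]}'
```

```text
time_s: 13.2
ee_pos: [557.7, 103.4, 27.7]
ee_rot: [180.0, -0.0, -180.0]
force: [-0.1, 0.2, -1.8]
gripper_width: 37.7
gripper_force: 25.0
```

```bash
python3 -m jog '{"jaw":[34,34,91,91,91,91,91,91,91,91],"slide":[[0,0,0.05],[0,0,0],[0,0,0],[0,0,0],[0,0,0],[0,0,-0.3],[0,0,-0.8],[0,0,-0.9],[0,0,-0.9],[0,0,-0.9]],"spin":[0,0,0,0,0,0,0,0,0,0]}'
python3 -m jog '{"jaw":[91,91,91,91,91,91,91,91,91,91],"slide":[[0.02,-0.4,0],[0.05,-0.8,0],[0.1,-0.9,0],[0.1,-0.9,0],[0.1,-0.9,0],[0.1,-0.9,0],[0.05,-0.9,0],[0,-0.6,0],[0,-0.28,0],[0,0,0]],"spin":[0,0,0,0,0,0,0,0,0,0]}'
python3 - <<'E'
from meas import *
im=env.grab_frame('top')[:,:,::-1];s=env.grab_frame('scene')[:,:,::-1]
m=env.camera_model('wrist');w=env.grab_frame('wrist')[:,:,::-1]
T=m['camera_from_world'];print('cam',-T[:3,:3].T@T[:3,3],env.state()['ee_pos'])
q=proj('wrist',[[542,-94,83]],m)[0];print(q)
p=comp('wrist',w,q,60,lambda h:(h[...,2]>175)&(h[...,1]<50));print(circ(ray('wrist',p,83,m)),circ(ray('wrist',p,83,m),32))
p=comp('top',im,(271,211),24,lambda h:(h[...,2]>140)&(h[...,1]<60));print('small',circ(ray('top',p,58)))
cv2.imwrite('pics/c4.png',np.hstack([cv2.resize(s[120:210,290:380],(400,400)),cv2.resize(w[100:300,220:420],(400,400))]))
E
```

```text
time_s: 14.2
ee_pos: [557.7, 103.6, 142.0]
ee_rot: [180.0, 0.0, -180.0]
force: [-0.6, 1.3, -0.7]
gripper_width: 90.8
gripper_force: 0.0
time_s: 15.2
ee_pos: [541.7, -94.8, 139.7]
ee_rot: [180.0, -0.0, 179.9]
force: [-0.7, 0.2, -0.8]
gripper_width: 91.4
gripper_force: 0.0
cam [474.09815811 -92.30341588 312.24242322] [541.95009199 -93.1402171  139.93010152]
[319.57435407 209.09777056]
(array([542.9451493 , -92.73937463]), np.float64(31.94710684436186), np.float64(1.7809382508443115)) (array([542.94416499, -92.73922983]), 32, np.float64(1.7271326396591888))
small (array([559.24970822, 102.97744414]), np.float64(18.66341114247975), np.float64(6.051946551232259))
```

View pics/c4.png

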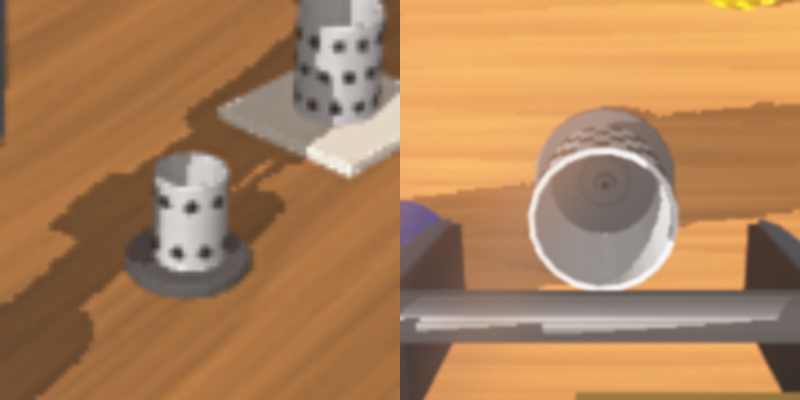

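The small flask is seated flat (left crop, 190,265). The large flask is centred between the fingers. Grasp it and carry it to the large base.

```bash
python3 -m jog '{"jaw":[91,91,91,91,91,91,60,58,58,58],"slide":[[0,0,0.4],[0,0,0.8],[0,0,0.9],[0,0,0.7],[0,0,0.3],[0,0,0],[0,0,0],[0,0,0],[0,0,0],[0,0,0]],"spin":[0,0,0,0,0,0,0,0,0,0]}' 30
python3 -m jog '{"jaw":[58,58,58,58,58,58,58],"slide":[[0,0,0],[0,0,-0.4],[0,0,-0.8],[0,0,-0.8],[0,0,-0.8],[0,0,-0.6],[0,0,0]],"spin":[0,0,0,0,0,0,0]}' 30
python3 -m jog '{"jaw":[58,58,58,58,58,58,58,58,58,58],"slide":[[0.2,-0.4,0],[0.35,-0.7,0],[0.35,-0.8,0],[0.35,-0.8,0],[0.35,-0.8,0],[0.35,-0.8,0],[0.35,-0.8,0],[0.33,-0.62,0],[0,0,0.6],[0,0,0.6]],"spin":[0,0,0,0,0,0,0,0,0,0]}'
python3 - <<'E'
from meas import *
s=env.grab_frame('scene')[:,:,::-1];print(env.state()['ee_pos'])
m=env.camera_model('wrist');w=env.grab_frame('wrist')[:,:,::-1]
cv2.imwrite('pics/c5.png',np.hstack([cv2.resize(s[170:280,130:240],(400,400)),cv2.resize(w[100:300,220:420],(400,400))]))
E
```

```text
time_s: 16.35
ee_pos: [542.7, -93.9, 48.0]
ee_rot: [-180.0, 0.1, -180.0]
force: [-0.5, 0.2, 1.6]
gripper_width: 64.5
gripper_force: 30.0
time_s: 17.05
ee_pos: [543.6, -94.2, 152.0]
ee_rot: [-179.9, 0.3, -180.0]
force: [-1.1, -0.1, -2.1]
gripper_width: 64.2
gripper_force: 30.0
time_s: 18.05
ee_pos: [461.4, -266.5, 111.5]
ee_rot: [180.0, -0.1, 179.9]
force: [-0.2, -0.7, -2.7]
gripper_width: 64.2
gripper_force: 30.0
[ 459.49908711 -264.92669815  108.24415761]
```

View pics/c5.png

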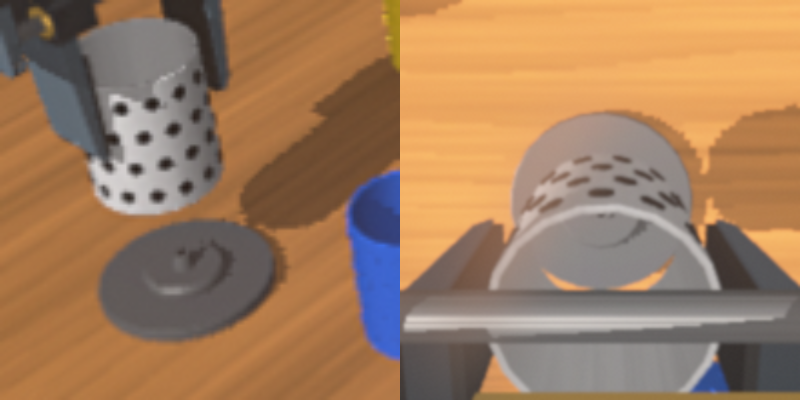

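```bash
python3 -m jog '{"jaw":[58],"slide":[[0,0,0]],"spin":[0]}'
python3 - <<'E'
from meas import *
s=env.grab_frame('scene')[:,:,::-1];st=env.state();print(st['ee_pos'])
hsv=cv2.cvtColor(s,cv2.COLOR_BGR2HSV)
# flange outline, z=8 (dark grey, low sat)
q=proj('scene',[[463,-265,8]])[0];print(q)
p=comp('scene',s,q+[0,0],30,lambda h:(h[...,1]<60)&(h[...,2]<125));p=p[p[:,1]<q[1]+9]
print('base scene z8',circ(ray('scene',p,8),46),circ(ray('scene',p,8)))
# flask bottom: bright; lowest arc
q=proj('scene',[[463,-265,71]])[0]
p=comp('scene',s,q+[0,-8],26,lambda h:(h[...,1]<50)&(h[...,2]>135))
b=p[p[:,1]>p[:,1].max()-4]
for zb in(69,71): print('flask bottom',circ(ray('scene',b,zb),32),len(b))
E
```

```text
time_s: 18.25
ee_pos: [462.2, -265.5, 112.2]
ee_rot: [179.9, -0.1, 180.0]
force: [1.6, -0.6, -2.8]
gripper_width: 64.2
gripper_force: 30.0
[ 462.96143984 -265.74342977  113.00460353]
[181.14177516 244.34341007]
base scene z8 (array([ 465.55074164, -267.38220687]), 46, np.float64(1.6147640249548942)) (array([ 465.08172531, -266.84835283]), np.float64(45.36645132191927), np.float64(2.4751853002053323))
flask bottom (array([ 455.97940239, -262.39518842]), 32, np.float64(0.8873488425146618)) 104
flask bottom (array([ 458.32439168, -263.77163484]), 32, np.float64(0.8752368795541727)) 104
```

The flask bottom at z=74 works out at (462,-266) and the base at about (464,-266). I'll shift slightly and lower.

```bash
python3 -m jog '{"jaw":[58,58,58,58,58],"slide":[[-0.05,-0.02,0.6],[0,0,0.8],[0,0,0.5],[0,0,0.25],[0,0,0]],"spin":[0,0,0,0,0]}'
```

```text
time_s: 18.8
ee_pos: [465.0, -266.2, 48.9]
ee_rot: [-180.0, 0.0, -180.0]
force: [0.1, -0.4, -2.5]
gripper_width: 64.2
gripper_force: 30.0
```

```bash
python3 -m jog '{"jaw":[58,58,91,91,91,91,91,91,91,91],"slide":[[0,0,0.05],[0,0,0],[0,0,0],[0,0,0],[0,0,0],[0,0,-0.3],[0,0,-0.8],[0,0,-0.9],[0,0,-0.8],[0,0,-0.3]],"spin":[0,0,0,0,0,0,0,0,0,0]}'
python3 -m jog '{"jaw":[91,91,91,91,91,91,91,91,91,91],"slide":[[-0.05,0.4,0],[-0.1,0.7,0],[-0.12,0.95,0],[-0.12,0.95,0],[-0.12,0.95,0],[-0.12,0.95,0],[-0.12,0.95,0],[-0.12,0.95,0],[-0.12,0.95,0],[-0.12,0.95,0]],"spin":[0,0,0,0,0,0,0,0,0,0]}'
python3 -m jog '{"jaw":[91,91,91,91,91,91,91,91,91,91],"slide":[[-0.12,0.95,0],[-0.12,0.95,0],[-0.12,0.95,0],[-0.12,0.95,0],[-0.12,0.95,0],[-0.12,0.95,0],[-0.12,0.95,0],[-0.12,0.95,0],[-0.12,0.95,0],[-0.08,0.76,0]],"spin":[0,0,0,0,0,0,0,0,0,0]}'
python3 - <<'E'
from meas import *
env.grab_frame('scene')
im=env.grab_frame('top')[:,:,::-1];s=env.grab_frame('scene')[:,:,::-1]
m=env.camera_model('wrist');w=env.grab_frame('wrist')[:,:,::-1]
T=m['camera_from_world'];print('cam',-T[:3,:3].T@T[:3,3],env.state()['ee_pos'])
q=proj('wrist',[[535,286,70]],m)[0];print(q)
p=comp('wrist',w,q,60,lambda h:(h[...,2]>175)&(h[...,1]<50));print(len(p))
p=comp('top',im,(349,221),24,lambda h:h[...,1]<75);print('M base',circ(ray('top',p,8)),circ(ray('top',p,8),39)[0])
cv2.imwrite('pics/c6.png',np.hstack([cv2.resize(s[150:270,130:250],(400,400)),cv2.resize(w[100:300,220:420],(400,400))]))
E
```

```text
time_s: 19.8
ee_pos: [466.1, -266.9, 143.2]
ee_rot: [-179.8, 0.3, -180.0]
force: [0.4, -0.5, -0.6]
gripper_width: 90.7
gripper_force: 0.0
time_s: 20.8
ee_pos: [496.6, -3.1, 138.6]
ee_rot: [180.0, -0.2, -180.0]
force: [0.6, -1.0, 0.2]
gripper_width: 91.0
gripper_force: 0.0
time_s: 21.8
ee_pos: [531.2, 276.0, 138.3]
ee_rot: [-180.0, -0.2, -179.9]
force: [0.5, -0.5, 0.2]
gripper_width: 90.9
gripper_force: 0.0
cam [463.90197799 276.57386365 310.91004655] [531.33359355 274.23704382 138.63180968]
[332.41554541 209.5276614 ]
1378
M base (array([540.11776882, -92.21039242]), np.float64(38.32051247062655), np.float64(1.0782007818787989)) [540.12239933 -92.249885  ]
```

View pics/c6.png

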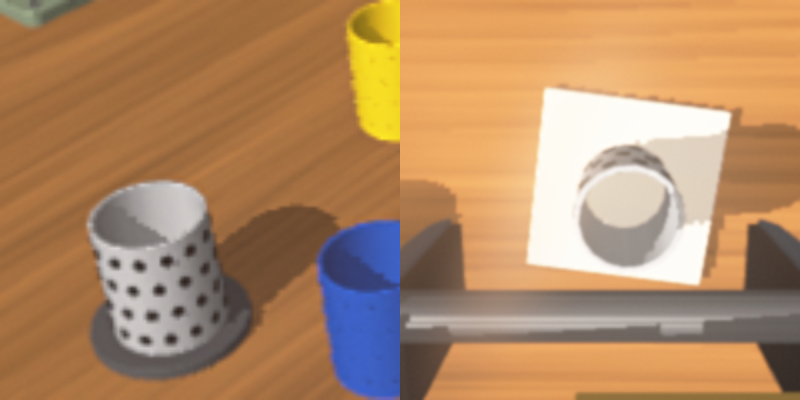

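The large flask is on its base (left crop, 165,340), and I'll check its seating at the end. TCP is 12 mm short in y; correct that and grasp the medium flask.

```bash
python3 -m jog '{"jaw":[91,91,91,91,91,91,91,48,46,46],"slide":[[-0.08,0.4,0],[0,0,0],[0,0,0.5],[0,0,0.9],[0,0,0.9],[0,0,0.8],[0,0,0.3],[0,0,0],[0,0,0],[0,0,0]],"spin":[0,0,0,0,0,0,0,0,0,0]}' 25
python3 -m jog '{"jaw":[46,46,46,46,46,46,46,46,46],"slide":[[0,0,0],[0,0,0],[0,0,0],[0,0,-0.4],[0,0,-0.8],[0,0,-0.9],[0,0,-0.8],[0,0,-0.7],[0,0,0]],"spin":[0,0,0,0,0,0,0,0,0]}' 25
```

```text
time_s: 23.0
ee_pos: [536.2, 286.6, 39.6]
ee_rot: [179.9, 0.1, -180.0]
force: [1.6, 0.9, -0.7]
gripper_width: 69.8
gripper_force: 0.0
time_s: 23.9
ee_pos: [536.9, 287.1, 149.9]
ee_rot: [179.8, 0.4, -180.0]
force: [0.3, -0.4, -2.1]
gripper_width: 48.8
gripper_force: 25.0
```

```bash
python3 -m jog '{"jaw":[46,46,46,46,46,46,46,46,46,46],"slide":[[0,-0.4,0],[0,-0.7,0],[-0.02,-0.9,0],[-0.02,-0.9,0],[-0.02,-0.9,0],[-0.02,-0.9,0],[-0.02,-0.9,0],[-0.02,-0.9,0],[-0.02,-0.9,0],[-0.02,-0.9,0]],"spin":[0,0,0,0,0,0,0,0,0,0]}'
python3 -m jog '{"jaw":[46,46,46,46,46,46,46,46,46,46],"slide":[[-0.02,-0.9,0],[0,-0.9,0],[0,-0.9,0],[0,-0.9,0],[0,-0.5,0],[0,-0.23,0],[0,0,0.6],[0,0,0.8],[0,0,0.4],[0,0,0]],"spin":[0,0,0,0,0,0,0,0,0,0]}'
python3 - <<'E'
from meas import *
m=env.camera_model('wrist');w=env.grab_frame('wrist')[:,:,::-1]
s=env.grab_frame('scene')[:,:,::-1];print(env.state()['ee_pos'])
cv2.imwrite('pics/c7.png',np.hstack([cv2.resize(s[140:250,210:320],(400,400)),cv2.resize(w[100:300,220:420],(400,400))]))
E
```

```text
time_s: 24.9
ee_pos: [538.3, 35.3, 144.3]
ee_rot: [-180.0, -0.2, -180.0]
force: [0.1, -0.1, -1.9]
gripper_width: 48.8
gripper_force: 25.0
time_s: 25.9
ee_pos: [538.9, -91.8, 90.1]
ee_rot: [179.9, -0.3, -180.0]
force: [-0.7, 0.4, -1.0]
gripper_width: 48.7
gripper_force: 25.0
[540.90386345 -92.32435048  92.35091429]
```

View pics/c7.png

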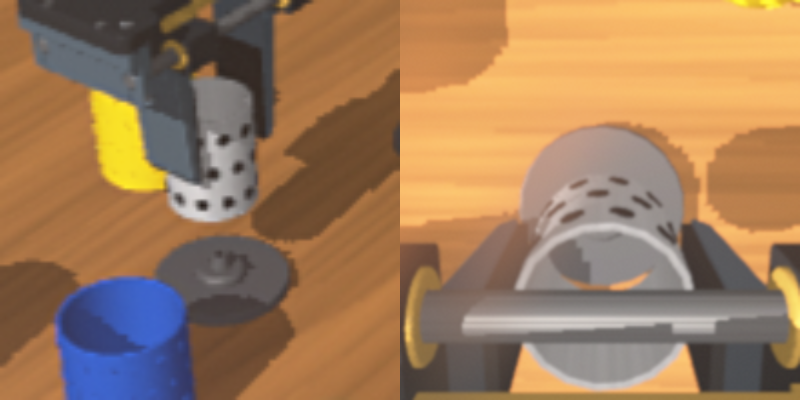

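The medium flask hovers over the medium base (left crop, 222,270), well aligned. Lower, release and retreat.

```bash
python3 -m jog '{"jaw":[46,46,46,46,46,46],"slide":[[0,0,0.6],[0,0,0.6],[0,0,0.4],[0,0,0.17],[0,0,0.06],[0,0,0]],"spin":[0,0,0,0,0,0]}'
python3 -m jog '{"jaw":[91,91,91,91,91,91,91,91,91,91],"slide":[[0,0,0],[0,0,0],[0,0,0],[0,0,-0.3],[0,0,-0.8],[0,0,-0.9],[0,0,-0.9],[0,0,-0.9],[0,0,-0.9],[0,0,-0.4]],"spin":[0,0,0,0,0,0,0,0,0,0]}'
python3 -m jog '{"jaw":[91,91,91,91,91,91,91,91],"slide":[[0.5,0.3,0],[0.9,0.6,0],[0.9,0.9,0],[0.9,0.9,0],[0.5,0.9,0],[0,0.9,0],[0,0.4,0],[0,0,0]],"spin":[0,0,0,0,0,0,0,0]}'
python3 - <<'E'
from meas import *
im=env.grab_frame('top')[:,:,::-1];s=env.grab_frame('scene')[:,:,::-1]
for n,b,H,R,q0 in(('S',(557,103.3),58,19,(557,103)),('M',(540.5,-92.5),70,25,(540,-92)),('L',(463.7,-265.5),83,32,(464,-266))):
    for cam in('top','scene'):
        i={'top':im,'scene':s}[cam];q=proj(cam,[[*q0,H]])[0]
        p=comp(cam,i,q,22,lambda h:(h[...,2]>140)&(h[...,1]<60))
        if cam=='scene': p=p[p[:,1]<q[1]]
        c=circ(ray(cam,p,H),R);print(n,cam,c[0].round(1),round(c[2],1),'base',b)
a=s[100:280,130:400];cv2.imwrite('pics/c8.png',cv2.resize(a,None,fx=2.9,fy=2.9,interpolation=cv2.INTER_CUBIC))
E
```

```text
time_s: 26.6
ee_pos: [540.9, -92.6, 38.6]
ee_rot: [180.0, 0.0, -180.0]
force: [-2.6, -0.1, 4.1]
gripper_width: 48.5
gripper_force: 25.0
time_s: 27.6
ee_pos: [541.9, -93.0, 193.5]
ee_rot: [-179.9, 0.3, -180.0]
force: [0.4, -0.1, 0.1]
gripper_width: 90.9
gripper_force: 0.0
time_s: 28.4
ee_pos: [429.7, 55.1, 190.1]
ee_rot: [-180.0, -0.0, -179.8]
force: [0.4, -0.4, -0.7]
gripper_width: 91.2
gripper_force: 0.0
S top [558.4 102.8] 2.8 base (557, 103.3)
S scene [558.5 102.8] 1.6 base (557, 103.3)
M top [539.4 -92.9] 2.0 base (540.5, -92.5)
M scene [540.1 -93.1] 1.8 base (540.5, -92.5)
L top [ 465.8 -266.1] 11.6 base (463.7, -265.5)
L scene [ 465.5 -267.1] 1.2 base (463.7, -265.5)
```

View pics/c8.png

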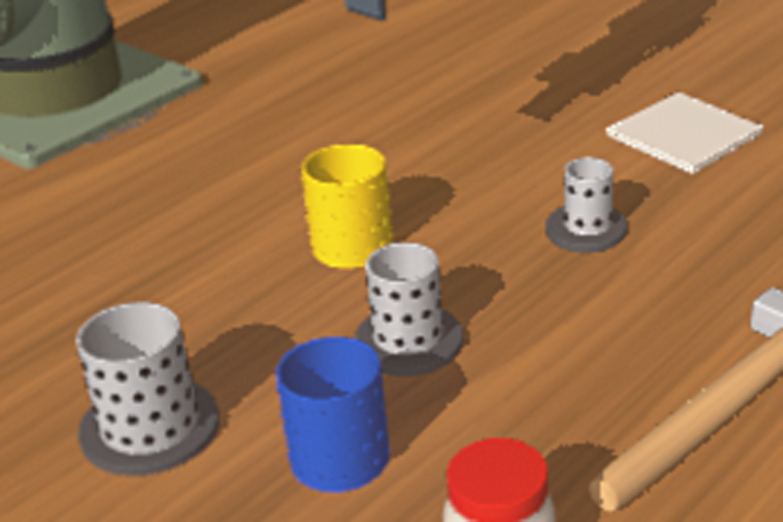

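The small, medium and large flasks stand flat on their own bases at crop (588,195), (405,300) and (137,380). Both views put each rim within about 3 mm of its base centre at the seated height. I'm handing it in.

```bash
python3 -c "
from workcell import env
print(env.job_done())"
```

```text
the job is handed in; nothing more can be done
None
```

All three flasks are upright and seated on the bases of their own size, the tile is empty, the bowl, hammer and jar were not touched, and the job was handed in at about 28.5 s of the 109 s limit.

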